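Draw the bottom box side from the panel magazine

ROBOT

A 6-joint arm with a two-finger parallel gripper is mounted at the origin on the work surface. World frame = base frame: x ahead of the robot, y to its left, z up, the work surface at z = 0. Lengths are in mm, angles in rad, forces in N, time in s.
With the tool pointing down it reaches from about 300 to 775 mm from the base axis. Payload 14.6 kg.
Tool frame: the origin (TCP) lies at the very end of the fingers, on their centre line; the grasp point (between the pads) lies 19 mm behind it; z points along the fingers, y is the line along which they close (so a half turn about z gives the same grasp; the last joint's range is limited). The gripper opens to 94 mm and grips with 3 to 60 N. Pads are 16 mm wide; open, the fingers measure 119 mm over their backs; the gripper's body (75 mm by 177 mm) begins 78 mm behind the grasp point.
Start: joints at [-1.378, 0.3, 1.521, -0, 1.321, -0.067], TCP at [141.281, -531.534, 205.446] pointing down, gripper open.
Joint ranges: [-3.03, 3.03], [-0.79, 2.21], [0.23, 2.52], [-1.04, 4.18], [0, 3.07], [-2.55, 2.55]. Speed limits (rad/s): [2.22, 2.22, 2.57, 3.14, 3.14, 3.14].

INTERFACE

Orientations are given as [roll, pitch, yaw] about the fixed x, y, z axes, in that order (R = Rz(yaw) Ry(pitch) Rx(roll)).
In Python, from cell import manip, eyes, ticket gives the robot as it stands. The module is installed in compiled form; this text tells all that it offers.
- The arm moves only by the tool arm_command, never from a script. Its argument "plan" is a list of rows, each a list of 5 numbers: the opening, from -1 (shut) to 1 (fully open), then the shift along the tool's x, y, z in m, then the turn about the tool's z in rad. In form: [[jaw, dx, dy, dz, roll], ...]. A call has 1 to 20 rows; each row shifts and turns the commanded pose from where the row before left it, along the tool's axes as they then stand; what a row does not reach is not made up. A row lasts 1/8 s, in which the tool goes at most 62.5 mm and 10.7 degrees, less where a joint would pass 70% of its speed; a pose out of reach is approached as far as the arm can. A call is refused whole if a number of a shift passes 0.0625 or a number of a turn 0.188, either way. A call with a gripper value outside its range is refused whole. The fingers move at their own pace and stop on an object; "newtons" is the grip in N (left out, the last holds). Time passes only in rows, so rows that do not move let the fingers close. It gives the time, the measured TCP pose, the force, the opening and the grip force at its end, in the units of the state.
- manip.read_state(): the state, without advancing time (a new reading comes with each control period).
- eyes.camera(name): name is "scene" or "top" or "wrist"; returns a dict with "img" (480x640x3 uint8, blue, green, red), "z_map" (480x640 float32, mm along the optical axis (not along the pixel's ray), 0 where there is no reading), "fx", "fy", "cx", "cy" (pixels), "dist" ([k1, k2, p1, p2, k3] as OpenCV has them; the pictures are not rectified), "eye" and "orientation" of the camera in the world. Camera axes: x right, y down, z forward; pixel columns grow to the right and rows downward; lengths in mm; the calibration is good to about 2 mm. A picture is of the moment at which its call begins.
- ticket.sign_off(): hands the job in; it is judged then, once.
The state is a dict: "clock": time; "joints": joint angles; "qd": joint speeds; "effort": joint torques, N m; "eef_pos": TCP position; "eef_rot": TCP orientation; "wrist_force": force on the tool from outside, world axes, zero at the start; "moment": the same for the moment, N m; "finger_gap": finger opening in mm; "finger_force": force on a finger pad.
Only numpy, scipy, OpenCV 4.12 (cv2) and the standard library are available. Lean on these libraries where they do the work, as an engineer would, in place of code of your own. Each camera call takes 0.05 s, during which the arm holds its last target. There are 200 camera calls.

TASK

In this box-making corner, two plywood stack magazines hold cut panels: one long narrow box sides, the other square box bottoms. Pull the bottom long panel, which already sticks out of the slot, sideways out of its magazine, and lay it flat and lengthwise in the shallow plywood tray (set it down, do not drop it in). Leave the other long panels stacked in their magazine.

Things in the scene. Friction and masses are not known exactly. Their poses are not given: they have to be found in the camera images.
- magazine_0: Lowest of four alike long panels in the long magazine: light wood, 50 (x) x 160 (y) x 10 (z) mm, 50 g. Origin at the centre of its underside; y along its length, z up. At the start it lies level, underside 22 mm above the bench; its -y end sticks 50 to 62 mm out of the slot, nothing under it. It slides out easily along -y; 110 mm, level, frees its rear end. The panels above then sink 10 mm.
- magazine: Long stack magazine, fixed, plywood, 74 (x) x 186 (y) x 66 (z) mm; origin at the centre of its underside on the bench, z up. Base 22 mm high; inside 54 x 166 mm. Front wall at y = -83 to -93 mm; its slot, 54 mm wide, 22 to 36.5 mm above the bench, lets only the bottom panel out, towards -y. The other magazine (104 x 106 mm, 80 mm square panels) stands 0.2 m off in x, nearer or farther.
- magazine_3: Topmost of the four long panels in the same magazine, same size and frame as the bottom one (origin at the centre of its underside, 52 mm above the bench at the start, top face at 62 mm). It must stay on the stack; once the bottom panel is gone it lies with its underside 42 mm above the bench.
- tray: The shallow plywood tray, fixed to the bench, empty, 152 (x) x 232 (y) x 18 (z) mm outside, walls and floor 6 mm thick, so 140 x 220 mm inside and 12 mm deep. Origin at the centre of its underside, on the bench; y along its length, z up.
Not all that is in view belongs to the job. What is shaped like the magazine but blue is not meant. What is shaped like the magazine_3 but green is not meant.

How it is judged:
By the outcome, as a careful person would: the job done as asked, in the order asked, and still so for the second after the job is handed in, with the robot touching nothing.
It also fails if it takes over 43 s, if anything falls off the work surface, if the arm or the gripper's body presses on something with over 40 N, if the wrist force passes 120 N, or if a joint passes its speed limit or range.

## Working session

There is one attempt and no reset: what is moved stays moved. The work goes in short steps, Python scripts to look and compute and a tool call to move; the robot and the scene stay as the last step left them, time stands still between calls to the robot, and variables do not carry over. Pictures are saved under pics/ and viewed, at most 10 in all, crops included, and the job is handed in when it is done.

Besides the shell and the picture viewer there is one more tool, called after ">>>" in YAML: its name, and indented under it one key for each argument. arm_command: Moves the arm, as the interface text tells. Its arguments: {"type":"object","properties":{"plan":{"type":"array"},"newtons":{"type":"number"}},"required":["plan"]}

```bash
mkdir -p pics
cat > h.py <<'E'
import numpy as np, cv2
from scipy.spatial.transform import Rotation as R
from cell import manip, eyes, ticket
def cam(n, save=None):
    c=eyes.camera(n)
    if save: cv2.imwrite('pics/'+save,c['img'])
    np.save(n+'.npy',c,allow_pickle=True); return c
def load(n): return np.load(n+'.npy',allow_pickle=True).item()
def rot(c):
    o=np.array(c['orientation'],float)
    return o if o.shape==(3,3) else R.from_euler('xyz',o).as_matrix()
def ray(c,uv):
    K=np.array([[c['fx'],0,c['cx']],[0,c['fy'],c['cy']],[0,0,1.]])
    p=cv2.undistortPoints(np.array(uv,float).reshape(-1,1,2),K,np.array(c['dist'],float)).reshape(-1,2)
    return np.c_[p,np.ones(len(p))]
def at_z(c,uv,z):   # intersect with plane
    d=ray(c,uv)@rot(c).T; e=np.array(c['eye']); return e+d*((z-e[2])/d[:,2])[:,None]
def cloud(c):
    v,u=np.mgrid[0:480,0:640]; r=ray(c,np.stack([u,v],-1).reshape(-1,2))
    P=r*c['z_map'].reshape(-1,1)@rot(c).T+np.array(c['eye']); return P.reshape(480,640,3)
E
python3 - <<'E'
from h import *
for n in ('scene','top'):
    c=cam(n,n+'0.png'); print(n,c['eye'],c['orientation'],c['fx'],c['dist'])
print(manip.read_state())
E
```

```text
scene [ 878.0848169  -485.84603398  822.50353591] [-2.36400394 -0.01072049  0.63776813] 512.8800684370723 [0.03747524 0.         0.         0.         0.        ]
top [ 316.62198338  111.98010468 1177.83450979] [-3.03060241 -0.00554822 -1.56119534] 519.5771354887311 [-0.12420074  0.          0.          0.          0.        ]
{'clock': 0.1, 'joints': array([-1.37761801e+00,  3.00404034e-01,  1.52154678e+00,  4.93301896e-06,
        1.32073238e+00, -6.65938790e-02]), 'qd': array([-7.98309646e-05, -3.43291218e-03, -9.19741836e-04,  1.29652661e-03,
       -1.51471973e-03, -1.57616312e-03]), 'effort': array([ 5.63814392e-04, -5.32645798e+01, -3.53283763e+01,  7.08843581e-02,
        2.35017983e-02, -6.86138515e-05]), 'eef_pos': array([ 141.22557218, -531.29413331,  204.93763645]), 'eef_rot': array([-3.14050485e+00, -7.73374328e-05,  2.59770928e-01]), 'wrist_force': array([-0.05210012,  0.05109587, -0.2595023 ]), 'moment': array([ 0.02093119, -0.04929151, -0.00404126]), 'finger_force': 0.0, 'finger_gap': 93.80017276587077}
```

View pics/top0.png

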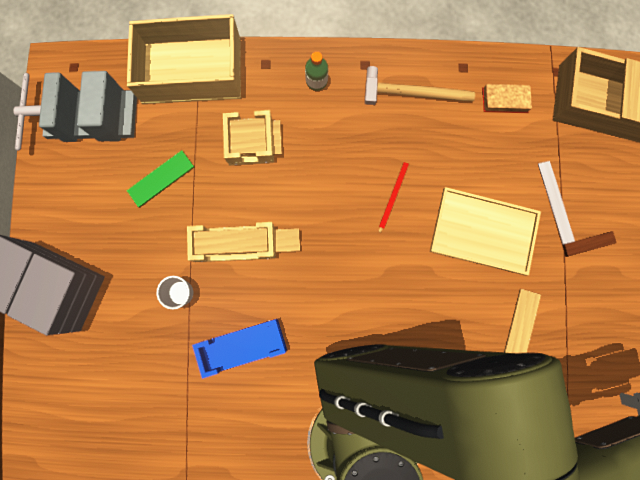

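View pics/scene0.png

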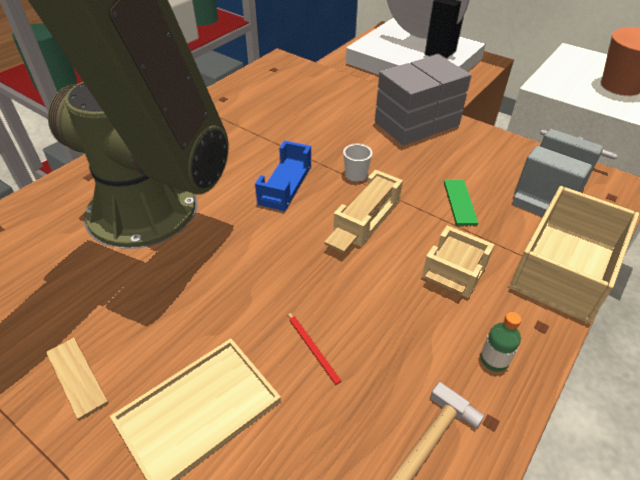

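The top view shows these candidates:
- Wooden long magazine at (230,241), with its tongue at (288,240).
- Square magazine at (250,137), not wanted because its panels are square.
- Blue decoy magazine at (240,348).
- Loose plank at (522,320).
- Green panel at (160,180).

I choose the wooden long magazine with the tongue at (288,240). The tray is at (486,231). I'll check the choice in a crop.

Run:
```python
from h import *
c=load('top'); im=c['img']
a=cv2.resize(im[205:275,175:315],None,fx=5,fy=5,interpolation=cv2.INTER_CUBIC)
b=cv2.resize(im[180:285,420:560],None,fx=5,fy=5,interpolation=cv2.INTER_CUBIC)[:, :]
cv2.imwrite('pics/mag.png',a); cv2.imwrite('pics/tray.png',b)
P=cloud(c)
for uv in [(230,241),(288,240),(296,240),(486,231),(320,240),(450,210),(520,250)]: print(uv,P[uv[1],uv[0]].round(1))
```

```text
(230, 241) [440.8 298.2  64.9]
(288, 240) [447.7 174.4  34.3]
(296, 240) [448.  156.7  33.3]
(486, 231) [ 476.5 -279.8    6.8]
(320, 240) [452.7 103.2  -2.9]
(450, 210) [ 524.2 -195.7    8. ]
(520, 250) [ 433.5 -361.2    3.3]
```

View pics/mag.png

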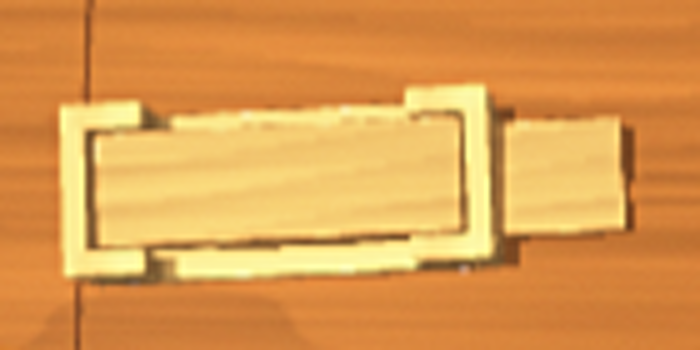

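View pics/tray.png

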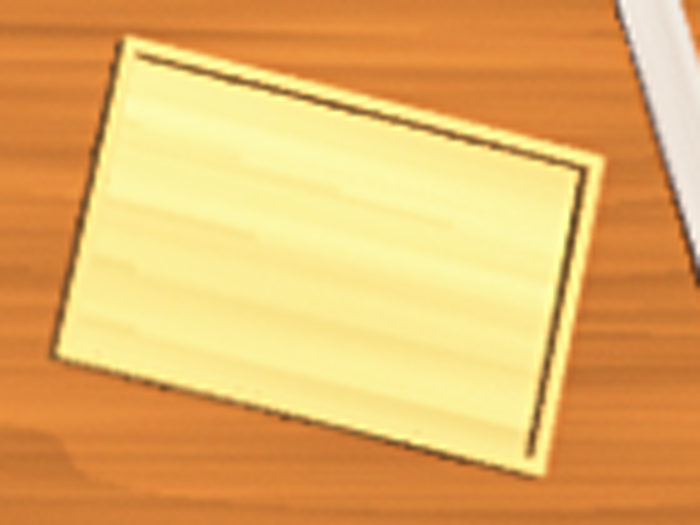

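The crop shows the wooden long magazine, with rim corners at (62,105), (487,87), (492,258) and (66,275). Its tongue ends at (621,118)–(627,230). The tray's rim corners in its crop are (124,37), (605,157), (545,475) and (52,357).

Run:
```python
from h import *
c=load('top')
def g(pts,off,z): return at_z(c,np.array(pts)/5+np.array(off)-0.4,z)[:,:2]
M=g([(62,105),(487,87),(492,258),(66,275)],(175,205),66)
T=g([(621,118),(627,230),(507,237),(507,122)],(175,205),32)
Y=g([(124,37),(605,157),(545,475),(52,357)],(420,180),18)
for n,A in (('mag',M),('tongue',T),('tray',Y)):
    e=np.roll(A,-1,0)-A
    print(n,A.round(1).tolist(),A.mean(0).round(1),'sides',np.linalg.norm(e,axis=1).round(1),'ang',np.degrees(np.arctan2(e[:,1],e[:,0])).round(1))
P=cloud(c)
import itertools
# panel top line direction from depth in scene: tongue cluster
for n in ('top','scene'):
    c2=load(n); Q=cloud(c2); m=(abs(Q[...,2]-33)<7)&(abs(Q[...,0]-448)<45)&(Q[...,1]>120)&(Q[...,1]<195)
    q=Q[m]; print(n,m.sum(),q.mean(0).round(1),q.min(0).round(1),q.max(0).round(1))
    r=cv2.minAreaRect(q[:,:2].astype(np.float32)); print(r)
    m=(Q[...,2]>57)&(Q[...,2]<75)&(abs(Q[...,0]-445)<70)&(Q[...,1]>170)&(Q[...,1]<420)
    print(cv2.minAreaRect(Q[m][:,:2].astype(np.float32)), Q[m].mean(0))
```

```text
mag [[473.4, 393.3], [482.9, 207.9], [408.7, 204.3], [399.3, 388.7]] [441.1 298.6] sides [185.6  74.3 184.7  74.2] ang [ -87.1 -177.2   92.9    3.5]
tongue [[474.7, 150.9], [424.6, 147.5], [421.0, 200.6], [472.4, 201.6]] [448.2 175.2] sides [50.1 53.3 51.4 50.8] ang [-176.2   93.9    1.1  -87.4]
tray [[575.8, -181.3], [523.5, -408.7], [375.7, -374.1], [427.9, -145.3]] [ 475.7 -277.3] sides [233.4 151.8 234.7 152.2] ang [-102.9  166.8   77.2  -13.7]
top 461 [449.3 172.3  31.8] [423.3 149.7  26.3] [475.4 195.   38.6]
((449.5063171386719, 172.38430786132812), (51.47858428955078, 44.908329010009766), 1.3075231313705444)
((442.2563171386719, 299.696533203125), (75.01702880859375, 187.4751739501953), 3.4762508869171143) [441.91395085 298.80092632  62.58369108]
scene 411 [450.8 169.6  32. ] [422.6 146.   26. ] [477.1 194.9  36.2]
((449.7340393066406, 171.7736358642578), (51.775089263916016, 49.5859260559082), 4.142894268035889)
((443.0727233886719, 298.73480224609375), (75.38709259033203, 192.47434997558594), 2.7535414695739746) [444.27491288 292.65970165  63.24657831]
```

Sizes and heights agree with the description: rim 185×74, tongue 50 wide, tray 234×152. I take the magazine centre as (441.5, 298.8) with yaw about 3°, and the tray centre as (475.7, -277.3) with yaw -12.9°. The panel sticks out about 57 mm. Next I turn the tool to yaw 93° and travel above the tongue.

>>> arm_command:
  plan:
    - [1, 0, 0, 0, -0.17]
    - [1, 0, 0, 0, -0.17]
    - [1, 0, 0, 0, -0.17]
    - [1, 0, 0, 0, -0.17]
    - [1, 0, 0, 0, -0.17]
    - [1, 0, 0, 0, -0.17]
    - [1, 0, 0, 0, -0.17]
    - [1, 0, 0, 0, -0.17]
    - [1, 0, 0.038, 0, 0]
    - [1, 0, 0.038, 0, 0]
    - [1, 0, 0.038, 0, 0]
    - [1, 0, 0.038, 0, 0]
    - [1, 0, 0.038, 0, 0]
    - [1, 0, 0.038, 0, 0]
    - [1, 0, 0.038, 0, 0]
    - [1, 0, 0.038, 0, 0]
    - [1, 0, 0.038, 0, 0]
    - [1, 0, 0, 0, 0]
  newtons: 20

```text
clock: 2.35
eef_pos: [484.7, -513.8, 204.0]
eef_rot: [-3.141, -0.001, 1.622]
wrist_force: [-0.7, -0.7, 0.8]
finger_gap: 93.8
finger_force: 0.0
```

>>> arm_command:
  plan:
    - [1, 0.02, 0, 0, 0]
    - [1, 0.043, 0, 0, 0]
    - [1, 0.043, 0, 0, 0]
    - [1, 0.043, 0, 0, 0]
    - [1, 0.043, 0, 0, 0]
    - [1, 0.043, 0, 0, 0]
    - [1, 0.043, 0, 0, 0]
    - [1, 0.043, 0, 0, 0]
    - [1, 0.043, 0, 0, 0]
    - [1, 0.043, 0, 0, 0]
    - [1, 0.043, 0, 0, 0]
    - [1, 0.043, 0, 0, 0]
    - [1, 0.043, 0, 0, 0]
    - [1, 0.043, 0, 0, 0]
    - [1, 0.043, 0, 0, 0]
    - [1, 0.043, 0, 0, 0]
    - [1, 0.02, 0, 0, 0]
    - [1, 0, 0, 0, 0]
    - [1, 0, 0, 0, 0]

```text
clock: 4.72
eef_pos: [449.2, 168.4, 205.4]
eef_rot: [-3.141, 0.0, 1.619]
wrist_force: [0.6, 0.2, 1.2]
finger_gap: 94.0
finger_force: 0.0
```

Run:
```python
from h import *
c=cam('wrist','w0.png'); print(c['eye'],manip.read_state()['eef_pos'])
```

```text
[446.08343525 236.24223739 384.76380809] [449.31996235 168.32387635 205.42711312]
```

View pics/w0.png

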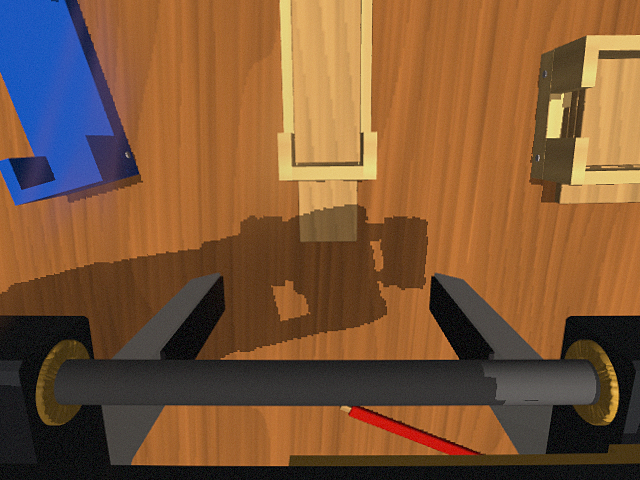

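The wrist view shows the wooden magazine dead ahead. Its tongue corners are near (301,242), (357,241), (299,181) and (356,181), centred between the fingers.

Run:
```python
from h import *
c=load('wrist'); print(at_z(c,[(301,242),(357,241),(299,181),(356,181)],32).round(1)); print(at_z(c,[(278,181),(377,179)],66).round(1))
```

```text
[[427.7 149.8  32. ]
 [476.4 153.1  32. ]
 [424.2 202.6  32. ]
 [472.2 204.9  32. ]]
[[410.3 205.   66. ]
 [485.5 210.2  66. ]]
```

Both views agree within 2 mm. I descend to TCP z = 24, so the pads cover 8 mm of the panel edge and the tips clear the tray floor later. Then I close gently.

>>> arm_command:
  plan:
    - [1, 0.006, 0, 0.025, 0]
    - [1, 0, 0, 0.04, 0]
    - [1, 0, 0, 0.04, 0]
    - [1, 0, 0, 0.04, 0]
    - [1, 0, 0, 0.024, 0]
    - [1, 0, 0, 0.0125, 0]
    - [0.2, 0, 0, 0, 0]
    - [0.0, 0, 0, 0, 0]
    - [-0.2, 0, 0, 0, 0]
    - [-0.2, 0, 0, 0, 0]
    - [-0.2, 0, 0, 0, 0]
    - [-0.2, 0, 0, 0, 0]
  newtons: 15

```text
clock: 6.28
eef_pos: [449.2, 175.5, 24.2]
eef_rot: [3.141, -0.0, 1.62]
wrist_force: [-0.6, 0.4, 3.9]
finger_gap: 49.5
finger_force: 15.0
```

The pads hold the panel at 49.5 mm. I pull 50 mm, then regrasp at the panel's middle while the slot and stack hold it level.

>>> arm_command:
  plan:
    - [-0.2, -0.004, 0, 0, 0]
    - [-0.2, -0.008, 0, 0, 0]
    - [-0.2, -0.01, 0, 0, 0]
    - [-0.2, -0.01, 0, 0, 0]
    - [-0.2, -0.01, 0, 0, 0]
    - [-0.2, -0.008, 0, 0, 0]
    - [-0.2, 0, 0, 0, 0]
    - [-0.2, 0, 0, 0, 0]
    - [0.4, 0, 0, 0, 0]
    - [0.4, 0, 0, 0, 0]
    - [0.4, 0, 0, 0, 0]

```text
clock: 7.65
eef_pos: [451.4, 125.6, 23.9]
eef_rot: [-3.142, -0.0, 1.62]
wrist_force: [0.1, -0.0, -0.5]
finger_gap: 65.9
finger_force: 0.0
```

Run:
```python
from h import *
c=cam('scene'); cv2.imwrite('pics/s1.png',cv2.resize(c['img'][130:290,290:510],None,fx=3.5,fy=3.5,interpolation=cv2.INTER_CUBIC)); print(manip.read_state()['finger_gap'])
```

```text
65.95349071250216
```

View pics/s1.png

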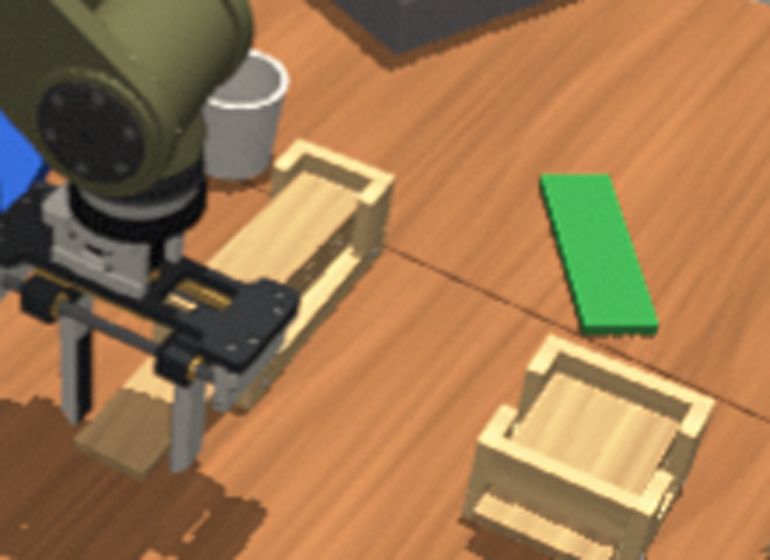

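The scene crop shows the tongue, with its end near (110,455), pulled out between the open fingers. The stack has sunk at its rear as expected, and the panel is still held. I move forward 52 mm to the panel's middle and grip.

>>> arm_command:
  plan:
    - [0.4, 0.01, 0, 0, 0]
    - [0.4, 0.016, 0, 0, 0]
    - [0.4, 0.016, 0, 0, 0]
    - [0.4, 0.01, 0, 0, 0]
    - [0.4, 0, 0, 0, 0]
    - [0.2, 0, 0, 0, 0]
    - [-0.2, 0, 0, 0, 0]
    - [-0.2, 0, 0, 0, 0]
    - [-0.2, 0, 0, 0, 0]
    - [-0.2, 0, 0, 0, 0]
  newtons: 20

```text
clock: 8.95
eef_pos: [449.0, 177.3, 23.9]
eef_rot: [-3.142, 0.0, 1.62]
wrist_force: [-0.2, -0.6, 0.6]
finger_gap: 49.8
finger_force: 20.0
```

>>> arm_command:
  plan:
    - [-0.2, -0.005, 0, 0, 0]
    - [-0.2, -0.01, 0, 0, 0]
    - [-0.2, -0.01, 0, 0, 0]
    - [-0.2, -0.01, 0, 0, 0]
    - [-0.2, -0.01, 0, 0, 0]
    - [-0.2, -0.01, 0, 0, 0]
    - [-0.2, -0.01, 0, 0, 0]
    - [-0.2, -0.01, 0, 0, 0]
    - [-0.2, -0.01, 0, 0, 0]
    - [-0.2, -0.005, 0, 0, 0]
    - [-0.2, 0, 0, 0, 0]
    - [-0.2, 0, 0, 0, 0]

```text
clock: 10.45
eef_pos: [453.3, 87.7, 24.0]
eef_rot: [-3.142, -0.0, 1.62]
wrist_force: [-0.1, -0.6, -1.0]
finger_gap: 49.8
finger_force: 20.0
```

Run:
```python
from h import *
c=cam('scene'); cv2.imwrite('pics/s2.png',cv2.resize(c['img'][130:310,250:470],None,fx=3.3,fy=3.3,interpolation=cv2.INTER_CUBIC)); print(manip.read_state()['finger_gap'])
```

```text
49.19965107087473
```

View pics/s2.png

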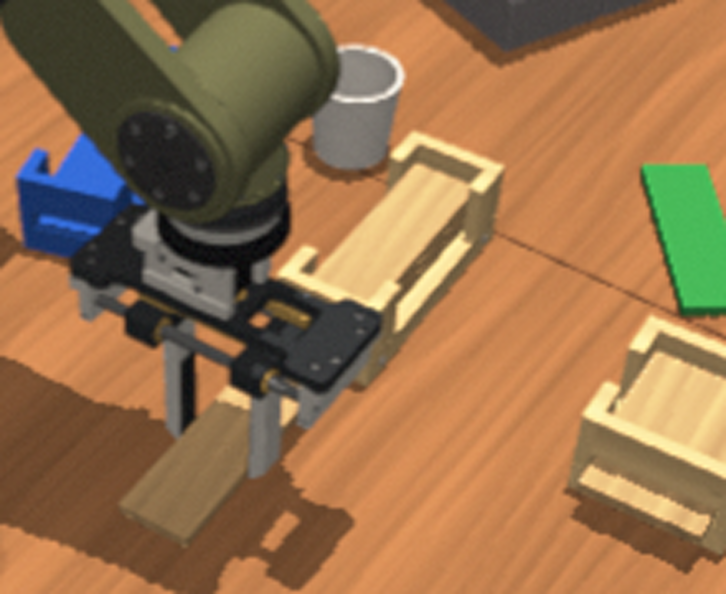

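The crop shows the panel wholly out and level in the fingers, with its far end near (155,525). The stack is left in the magazine. I lift and carry it over the tray, and turn it to the tray's yaw.

>>> arm_command:
  plan:
    - [-0.2, 0, 0, -0.01, 0]
    - [-0.2, 0, 0, -0.02, 0]
    - [-0.2, 0, 0, -0.02, 0]
    - [-0.2, -0.01, 0, -0.01, 0]
    - [-0.2, -0.023, 0.004, 0, 0]
    - [-0.2, -0.03, 0, 0, 0]
    - [-0.2, -0.036, 0, 0, 0]
    - [-0.2, -0.036, 0, 0, 0]
    - [-0.2, -0.036, 0, 0, 0]
    - [-0.2, -0.036, 0, 0, 0]
    - [-0.2, -0.036, 0, 0, 0]
    - [-0.2, -0.036, 0, 0, 0]
    - [-0.2, -0.036, 0, 0, 0]
    - [-0.2, -0.03, 0, 0, 0]
    - [-0.2, -0.021, 0, 0, 0]
    - [-0.2, 0, 0, 0, 0.09]
    - [-0.2, 0, 0, 0, 0.09]
    - [-0.2, 0, 0, 0, 0.09]
    - [-0.2, 0, 0, 0, 0]
    - [-0.2, 0, 0, 0, 0]

```text
clock: 13.0
eef_pos: [475.2, -277.9, 83.9]
eef_rot: [-3.141, -0.0, 1.352]
wrist_force: [0.5, -0.3, -0.9]
finger_gap: 49.9
finger_force: 20.0
```

Run:
```python
from h import *
print(manip.read_state()['eef_pos'])
c=cam('wrist'); cv2.imwrite('pics/w2.png',c['img'])
```

```text
[ 475.20466039 -277.85680355   83.93326516]
```

View pics/w2.png

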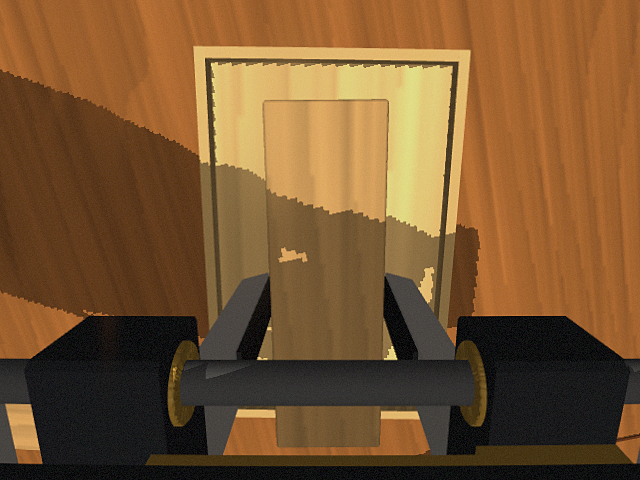

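The wrist view shows the panel, corners (264,101), (388,100), (277,446) and (380,446), over the tray rim, which has corners (194,47) and (470,49).

Run:
```python
from h import *
c=load('wrist'); s=manip.read_state(); t=s['eef_pos']; Rt=R.from_euler('xyz',s['eef_rot']).as_matrix()
for z,uv in ((92,[(264,101),(388,100),(277,446),(380,446)]),(18,[(194,47),(470,49),(330,418)])):
    p=at_z(c,uv,z); print(z,p.round(1).tolist()); print('tool',((p-t)@Rt).round(1).tolist())
```

```text
92 [[469.1, -191.1, 92.0], [516.7, -201.3, 92.0], [435.5, -345.7, 92.0], [484.0, -356.4, 92.0]]
tool [[83.3, -24.8, -8.1], [83.8, 23.8, -8.1], [-74.8, -24.0, -8.1], [-74.8, 25.7, -8.1]]
18 [[429.7, -146.4, 18.0], [577.3, -180.1, 18.0], [452.5, -389.7, 18.0]]
tool [[118.4, -73.0, 65.9], [117.6, 78.4, 65.9], [-114.1, 2.2, 65.9]]
```

The panel is 158 mm long and parallel to the tray, with margins of about 30 mm at the ends and 45 mm at the sides. I make a small centring shift and lower slowly to TCP z ≈ 9.

>>> arm_command:
  plan:
    - [-0.2, -0.002, 0.0025, 0.012, 0]
    - [-0.2, 0, 0, 0.016, 0]
    - [-0.2, 0, 0, 0.016, 0]
    - [-0.2, 0, 0, 0.014, 0]
    - [-0.2, 0, 0, 0.006, 0]
    - [-0.2, 0, 0, 0.005, 0]
    - [-0.2, 0, 0, 0.003, 0]
    - [-0.2, 0, 0, 0.002, 0]
    - [-0.2, 0, 0, 0.001, 0]
    - [-0.2, 0, 0, 0, 0]
    - [-0.2, 0, 0, 0, 0]

```text
clock: 14.42
eef_pos: [477.3, -280.4, 9.1]
eef_rot: [3.141, 0.0, 1.35]
wrist_force: [0.3, 0.2, -1.6]
finger_gap: 49.6
finger_force: 20.0
```

>>> arm_command:
  plan:
    - [-0.2, 0, 0, 0.0005, 0]
    - [-0.2, 0, 0, 0.0005, 0]
    - [-0.2, 0, 0, 0, 0]
    - [-0.2, 0, 0, 0, 0]

```text
clock: 14.92
eef_pos: [477.3, -280.4, 8.0]
eef_rot: [3.142, 0.0, 1.35]
wrist_force: [-0.3, -0.7, 0.9]
finger_gap: 49.9
finger_force: 20.0
```

The panel is on the floor of the tray, so I open, lift straight up and retreat.

>>> arm_command:
  plan:
    - [0.1, 0, 0, 0, 0]
    - [0.25, 0, 0, 0, 0]
    - [0.45, 0, 0, 0, 0]
    - [0.45, 0, 0, 0, 0]
    - [0.45, 0, 0, -0.01, 0]
    - [0.45, 0, 0, -0.03, 0]
    - [0.45, 0, 0, -0.04, 0]
    - [0.45, 0, 0, -0.04, 0]
    - [0.45, 0, 0, -0.04, 0]
    - [0.45, -0.03, 0, -0.03, 0]
    - [0.45, -0.04, 0, 0, 0]
    - [0.45, -0.04, 0, 0, 0]
    - [0.45, -0.04, 0, 0, 0]
    - [0.45, -0.04, 0, 0, 0]
    - [0.45, -0.04, 0, 0, 0]
    - [0.45, 0, 0, 0, 0]
    - [0.45, 0, 0, 0, 0]

```text
clock: 17.05
eef_pos: [427.0, -504.2, 198.3]
eef_rot: [3.142, -0.0, 1.35]
wrist_force: [0.6, 0.8, -0.2]
finger_gap: 68.2
finger_force: 0.0
```

Run:
```python
from h import *
c=cam('top','top3.png'); P=cloud(c)
s=cam('scene'); Q=cloud(s)
for n,X in(('top',P),('scene',Q)):
    m=(abs(X[...,0]-441)<22)&(abs(X[...,1]-299)<70); print(n,'stack z',np.percentile(X[m][:,2],[5,50,95]).round(1))
    d=(X-[477,-280,0])[...,:2]; a=np.radians(77); u=d@[np.cos(a),np.sin(a)]; v=d@[np.sin(a),-np.cos(a)]
    for lo,hi in((-70,-35),(-15,15),(35,70)):
        m=(u>lo)&(u<hi)&(abs(v)<15); print('panel z',np.median(X[m][:,2]).round(1),m.sum())
cv2.imwrite('pics/fin.png',s['img'])
```

```text
top stack z [48.  51.6 55.2]
panel z 15.9 189
panel z 15.9 168
panel z 15.8 195
scene stack z [50.1 52.5 55. ]
panel z 16.9 403
panel z 16.5 306
panel z 16.7 338
```

View pics/fin.png

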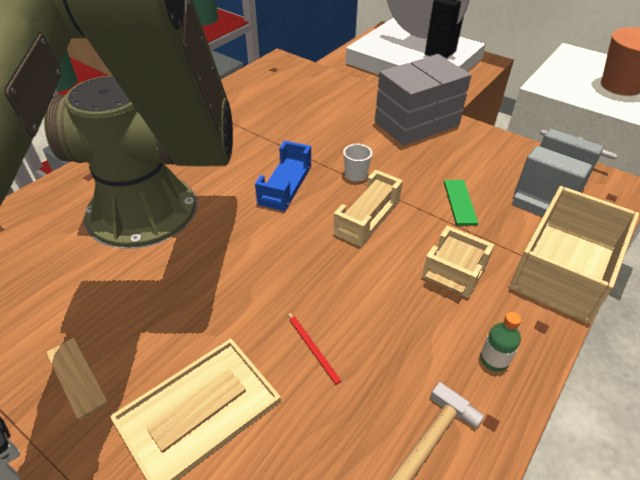

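The panel lies flat and lengthwise in the tray at (197,411), with its top at 16 mm. The magazine at (368,208) keeps its stack, top at 52 mm as expected. The arm is clear of everything.

```bash
python3 -c "
from h import *
print(ticket.sign_off())"
```

```text
the job is handed in; nothing more can be done
None
```

The bottom long panel lies flat and lengthwise in the tray, the other three long panels are still stacked in their magazine, and the job was handed in at about 17 s with the arm touching nothing.

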